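# Close the filter box: slide the panel home, line up its fastener, hold it down

### The job

Close the grey filter box on the table: first slide its blue access panel (the one with the black grip rib) all the way home under the dark lip at the far end. Then turn the black quarter-turn wing fastener until the white slot line on it lines up with the two white marks on the panel, and last press the near end of the panel down flush on the frame. Finish while still holding the panel pressed flush with the fingers (it springs up again if you let go), and leave the masking tape, the spring clamp and the pine block where they stand.

Things in the scene. Friction and masses are not known exactly. Their poses are not given: they have to be found in the camera images.
- filter_box: grey open-topped filter box, 240 x 190 mm, fixed; origin: centre of its underside. +x is the way the panel slides home. Rim 60 mm high, black seal strip on the near rim 62 mm. A dark steel lip overhangs the far end (x +70 to +120 mm, full width, top 82 mm high); dark guide rails (10 mm wide, top 76 mm high) at y = +/-88 mm, x 0 to +120 mm. A 44 mm hose port sticks out of its -y side.
- panel: blue access panel, 195 x 160 x 4 mm; origin at the middle of its far edge, which runs on pins in the guide rails 64 mm above the table; the panel extends from there along its -x axis, towards the near end of the box; its z axis points up out of the panel. Slides and tips only as joints runner and press allow.
- runner (a joint): sliding position of the panel in m: 0 = drawn out by 80 mm, 0.080 = fully home under the lip, against a stop. Grows along filter_box +x. About 2 N of friction; it stays where it is left.
- press (a joint): tip of the panel about its far edge in rad, growing as the near edge goes down: about 0 = near edge sprung up some 11 mm (rest), 0.060 = flush on the frame, against a firm stop; the press pad sinks 10 mm. The spring force grows evenly to about 10 N at the press pad when flush. A cross-pin under the fastener keeps the panel from going flush while the fastener is far out of line.
- fastener (a joint): angle of the wing fastener on the panel in rad: 0 = slot line lined up with the white marks (wing along the panel's x axis); starts at a negative value between -1.35 and -0.6 and grows as the wing turns clockwise seen from above. It does not stop at 0: stops at -1.45 and +0.35. Friction 0.05 N m; stays where it is left.
- grip_rib (a point): centre of the grip part of the black rib on the panel, 8 mm below the rib's top and 16 mm above the panel's upper face; the rib is 12 mm thick along the panel's x, 60 mm long along its y, 26 mm high; lies 85 mm from the panel's far edge. Its axes are parallel to the panel's.
- wing (a point): on the fastener's turning axis at mid height of its black wing, 10.5 mm below the wing's top and 16 mm above the panel's upper face; the wing is 36 mm long along this point's x axis, 12 mm thick along its y, on a round steel base 34 mm across; white slot line along the top. On the panel 165 mm from its far edge, 38 mm towards +y. z points up along the turning axis.
- press_pad (a point): top centre of the round black rubber pad, 30 mm across, 3 mm high, near the near edge of the panel, 165 mm from its far edge and 38 mm towards -y: a good place to press. Its axes are parallel to the panel's.
- masking_roll: roll of masking tape lying flat, 105 mm across, 25 mm high, origin at the centre of its underside; to be left alone
- spring_clamp: black and orange spring clamp lying flat, 54 x 121 x 19 mm, origin at the centre of its underside; to be left alone
- pine_block: pale pine block, 40 x 45 x 75 mm high, origin at the centre of its underside; to be left alone

How it is judged:
By the outcome, as a careful person would: the job done as asked, in the order asked, and still so for the second after the job is handed in, while the arm keeps its last pose, push and grip.
It also fails if it takes over 64 s, if anything falls off the work surface, if the arm or the gripper's body presses on something with over 40 N, if the wrist force passes 120 N, or if a joint passes its speed limit or range.

### The arm

A 6-joint arm with a two-finger parallel gripper is mounted at the origin on a cart in front of the work surface, level with it; the furniture and walls round the work are solid. World frame = base frame: x ahead of the robot, y to its left, z up, the work surface at z = 0. Lengths are in m, angles in rad, forces in N, time in s.
With the tool pointing down it reaches from about 0.35 to 0.8 m from the base axis. Payload 7.3 kg.
Tool frame: the origin (TCP) lies on the centre line of the jaws, within the pads' length; the fingertips stand robot.finger_overhang ahead of it and the grasp point (between the pads) lies 2 mm behind it (robot.finger_overhang is the distance from the TCP to the fingertips, in m); z points along the fingers, y is the line along which they close (so a half turn about z gives the same grasp; the last joint's range is limited). The gripper opens to 85 mm and grips with 20 to 120 N. Pads are 22 mm wide; open, the fingers measure 114 mm over their backs; the gripper's body (76 mm by 85 mm) begins 54 mm behind the grasp point. The pads swing forward as they close: fully open they stand 13 mm farther back than shut.
Start: joints at [-1.339, 0.342, 1.524, -0, 1.275, -0.146], TCP at [0.194, -0.488, 0.248] pointing down, gripper open.
Joint ranges: [-2.53, 2.53], [-0.77, 2.02], [0.04, 2.7], [-1, 4.14], [0.28, 2.66], [-3.11, 3.11]. Speed limits (rad/s): [2.57, 2.57, 3.14, 3.14, 3.14, 3.14].

### API

Orientations are given as a unit quaternion [w, x, y, z].
In Python, from station import robot gives the robot as it stands.
- The arm moves only by the tool carry_out, never from a script. Its argument "deltas" is a list that holds one entry, the list of rows, each a list of 6 numbers: the shift along the tool's x, y, z in cm, then the turn, a rotation vector about the tool's x, y, z in degrees. A call has 1 to 8 rows; each row shifts and turns the commanded pose from where the row before left it, along the tool's axes as they then stand; what a row does not reach is not made up. A row lasts 1/8 s, in which the tool goes at most 62.5 mm and 10.7 degrees, less where a joint would pass 70% of its speed; a pose out of reach is approached as far as the arm can. A call with a gripper value outside its range is refused whole. "grip" is the opening, from -1 (shut) to 1 (fully open), so that 0 is half open, set as the call begins (left out, the last holds). The fingers move at their own pace and stop on an object; "newtons" is the grip in N (left out, the last holds). Time passes only in rows, so rows that do not move let the fingers close. It gives the time, the measured TCP pose, the force, the opening and the grip force at its end, in the units of the state.
- robot.sense(): the state, without advancing time (a new reading comes with each control period).
- robot.read_camera(name): name is "scene" or "top"; returns the picture (420x560x3 uint8, blue, green, red); there is no depth.
- robot.get_calibration(name): a dict with "K" (3x3 intrinsics, pixels), "eye" and "attitude" of the camera in the world. Camera axes: x right, y up, looking along -z (the intrinsics and any distortion apply to the point x, -y, -z); pixel columns grow to the right and rows downward; lengths in m; the calibration is good to about 2 mm. A picture is of the moment at which its call begins. get_calibration takes no time and is no camera call.
- robot.close_job(): hands the job in; it is judged then, once.
Trained networks look in the newest picture that a camera, given by its name, has taken for a name from the list of things; names that differ only in an ending like _2 or _b are one class to them, and where a whole thing is asked for, a point or a joint stands for the part that bears it (a point fixed in the world has none). Each returns a list of dicts, best first, with "score" (0 to 1); they miss things now and then, are a little off and sometimes report something else, mostly with a low value. They report only what shows in the picture. A call takes as long as a camera call.
- robot.look_for(camera, thing): "centre" ([x, y, z] in m, in the coordinates of the camera as it stood for that picture, good to about 4 mm: the middle of the surface that is visible of it).
- robot.spot_point(camera, thing): "centre" ([x, y, z] in m, in the coordinates of the camera as it stood for that picture, good to about 4 mm: a listed point, or the origin of a listed thing).
The state is a dict: "time": time; "joint_pos": joint angles; "joint_vel": joint speeds; "joint_efforts": joint torques, N m; "tcp_pos": TCP position; "tool_rot": TCP orientation; "ft_force": force on the tool from outside, world axes, zero at the start; "moment": the same for the moment, N m; "width": finger opening in m; "grasp_force": force on a finger pad.
Only numpy, scipy, OpenCV 4.12 (cv2) and the standard library are available. Lean on these libraries where they do the work, as an engineer would, in place of code of your own. Each camera call takes 0.05 s, during which the arm holds its last target. There are 200 camera calls.

## Working session

There is one attempt and no reset: what is moved stays moved. The work goes in short steps, Python scripts to look and compute and a tool call to move; the robot and the scene stay as the last step left them, time stands still between calls to the robot, and variables do not carry over. Pictures are saved under pics/ and viewed, at most 10 in all, crops included, and the job is handed in when it is done.

Besides the shell and the picture viewer there is one more tool, called after ">>>" in YAML: its name, and indented under it one key for each argument. carry_out: Moves the arm, as the interface text tells. Its arguments: {"type":"object","properties":{"deltas":{"type":"array","items":{"type":"array","items":{"type":"array","items":{"type":"number"}}}},"grip":{"type":"number"},"newtons":{"type":"number"}},"required":["deltas"]}

```bash
mkdir -p pics; cat > h.py <<'E'
import numpy as np, cv2
from scipy.spatial.transform import Rotation as R
from station import robot
def rot(a):
    a=np.array(a,float)
    return a if a.shape==(3,3) else R.from_quat(a,scalar_first=True).as_matrix()
def toworld(cam,c):
    k=robot.get_calibration(cam); return rot(k["attitude"])@np.array(c)+np.array(k["eye"])
def proj(cam,p):
    k=robot.get_calibration(cam); q=rot(k["attitude"]).T@(np.array(p)-np.array(k["eye"]))
    u=np.array(k["K"])@np.array([q[0],-q[1],-q[2]]); return u[:2]/u[2]
def ray(cam,uv,z):
    k=robot.get_calibration(cam); d=np.linalg.inv(np.array(k["K"]))@np.array([uv[0],uv[1],1.])
    d=rot(k["attitude"])@np.array([d[0],-d[1],-d[2]]); e=np.array(k["eye"]); return e+d*(z-e[2])/d[2]
E
python3 - <<'E'
from h import *
np.set_printoptions(precision=4,suppress=True)
s=robot.sense(); print(s); print(robot.finger_overhang)
for c in("scene","top"):
    cv2.imwrite(f"pics/{c}0.png",robot.read_camera(c)); print(c,robot.get_calibration(c))
    for t in("filter_box","panel","grip_rib","wing","press_pad","masking_roll","spring_clamp","pine_block"):
        print(t,[(round(d["score"],2),toworld(c,d["centre"])) for d in robot.spot_point(c,t)[:2]])
E
```

```text
{'time': 0.0, 'joint_pos': array([-1.339 ,  0.3427,  1.525 , -0.    ,  1.2754, -0.146 ]), 'joint_vel': array([-0.0006, -0.0006,  0.0026, -0.0001, -0.0008, -0.0014]), 'joint_efforts': array([  0.0001, -43.3681, -24.6013,  -0.0002,   0.0079,  -0.0001]), 'tcp_pos': array([ 0.1936, -0.4876,  0.2476]), 'tool_rot': array([-0.0008,  0.9822,  0.1878, -0.    ]), 'ft_force': array([ 0.3401, -0.9337,  0.1214]), 'moment': array([-0.0629,  0.0173, -0.0171]), 'grasp_force': 0.0, 'width': 0.08563280334720849}
0.017
scene {'K': array([[448.8675,   0.    , 285.2036],
       [  0.    , 448.8675, 201.7659],
       [  0.    ,   0.    ,   1.    ]]), 'eye': array([0.0273, 0.7384, 0.6789]), 'attitude': array([-0.233 , -0.1411,  0.4703,  0.8394])}
filter_box [(0.65, array([ 0.565 , -0.0647,  0.0007]))]
panel [(0.73, array([ 0.5837, -0.0648,  0.0649]))]
grip_rib [(0.94, array([ 0.5029, -0.0471,  0.0848]))]
wing [(0.72, array([ 0.4285, -0.0032,  0.088 ]))]
press_pad [(0.58, array([ 0.4144, -0.0744,  0.0769]))]
masking_roll [(0.81, array([0.5052, 0.2039, 0.0045]))]
spring_clamp [(0.5, array([ 0.622 , -0.3672,  0.0012]))]
pine_block [(0.97, array([ 0.4863, -0.3494,  0.002 ])), (0.43, array([ 0.5839, -0.0646,  0.0667]))]
top {'K': array([[514.1505,   0.    , 288.6382],
       [  0.    , 514.1505, 213.5314],
       [  0.    ,   0.    ,   1.    ]]), 'eye': array([ 0.2309, -0.0636,  1.5071]), 'attitude': array([-0.7009, -0.0652,  0.0739,  0.7064])}
filter_box [(0.65, array([ 0.5643, -0.0638,  0.0035]))]
panel [(0.92, array([ 0.5828, -0.0668,  0.0626]))]
grip_rib [(0.61, array([ 0.4966, -0.0535,  0.0862]))]
wing [(0.44, array([ 0.4255, -0.0018,  0.091 ]))]
press_pad [(0.57, array([ 0.4136, -0.0805,  0.08  ]))]
masking_roll [(0.61, array([0.505 , 0.2051, 0.0044]))]
spring_clamp [(0.89, array([ 0.6219, -0.3713,  0.0006]))]
pine_block [(0.58, array([ 0.4806, -0.3562,  0.0041]))]
```

View pics/scene0.png

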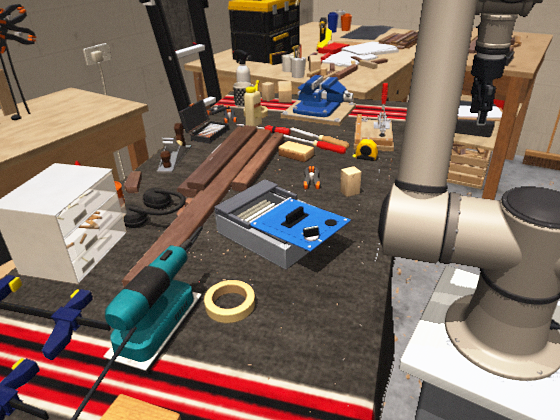

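View pics/top0.png

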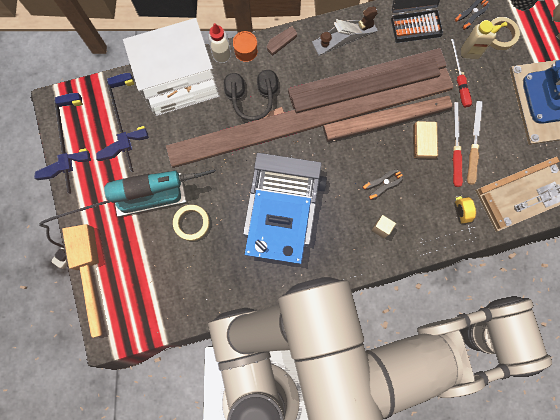

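The scene camera shows the box at about (285,225), with the blue panel toward the robot, the rib at (293,216), the wing at (310,232) and the pad at (331,222). In the top view the panel is at (278,228), the wing at (261,245), the pad at (288,251) and the lip at (287,165).

```bash
python3 - <<'E'
from h import *
np.set_printoptions(precision=4,suppress=True)
im=cv2.imread("pics/top0.png")
a=cv2.resize(im[145:270,235:335],None,fx=4.6,fy=4.6,interpolation=cv2.INTER_CUBIC)
im2=cv2.imread("pics/scene0.png")
b=cv2.resize(im2[195:245,265:355],None,fx=6,fy=6,interpolation=cv2.INTER_CUBIC)
cv2.imwrite("pics/ct0.png",a);cv2.imwrite("pics/cs0.png",b)
hsv=cv2.cvtColor(im,cv2.COLOR_BGR2HSV)
m=cv2.inRange(hsv,(100,120,60),(118,255,255)); m[:,:235]=0;m[:,335:]=0;m[:150]=0;m[275:]=0
c=max(cv2.findContours(m,cv2.RETR_EXTERNAL,cv2.CHAIN_APPROX_NONE)[0],key=cv2.contourArea)
bx=cv2.boxPoints(cv2.minAreaRect(c)); print(bx)
# panel near edge z ~.066+.011
for p in bx: print(ray("top",p,0.077 if p[1]>220 else 0.07))
# averages of detections
det={}
for t in("panel","grip_rib","wing","press_pad","filter_box"):
    L=[]
    for cam in("scene","top"):
        robot.read_camera(cam)
        d=robot.spot_point(cam,t)
        if d: L.append(toworld(cam,d[0]["centre"]))
    det[t]=np.mean(L,0); print(t,np.array(L))
from scipy.optimize import least_squares
loc={"panel":(0,0),"grip_rib":(-.085,0),"wing":(-.165,.038),"press_pad":(-.165,-.038)}
def f(q):
    r=[]
    c,s=np.cos(q[2]),np.sin(q[2])
    for t,l in loc.items():
        r+=list(np.array([c*l[0]-s*l[1]+q[0],s*l[0]+c*l[1]+q[1]])-det[t][:2])
    r+=list(np.array([q[0]-c*q[3],q[1]-s*q[3]])-det["filter_box"][:2])
    return r
o=least_squares(f,[.58,-.066,-.15,.02]); print(o.x,np.degrees(o.x[2]),np.array(o.fun).reshape(-1,2))
E
```

```text
[[244.1081 254.3514]
 [255.     189.    ]
 [311.1081 198.3513]
 [300.2162 263.7027]]
[0.4009 0.0426 0.077 ]
[0.5902 0.0133 0.07  ]
[ 0.5616 -0.1477  0.07  ]
[ 0.3736 -0.1137  0.077 ]
panel [[ 0.5849 -0.0661  0.065 ]
 [ 0.5825 -0.0675  0.0638]]
grip_rib [[ 0.4989 -0.0505  0.0847]
 [ 0.4984 -0.0524  0.0878]]
wing [[ 0.4277 -0.0035  0.0872]
 [ 0.4233  0.0009  0.0898]]
press_pad [[ 0.4155 -0.0767  0.0757]]
filter_box [[ 0.5684 -0.065   0.0019]
 [ 0.5637 -0.0642  0.0007]]
[ 0.5831 -0.0665 -0.1666  0.0172] -9.547925549332687 [[-0.0006  0.0003]
 [ 0.0006 -0.0009]
 [ 0.0012 -0.0003]
 [-0.0014  0.0001]
 [ 0.0002  0.0009]]
```

View pics/ct0.png

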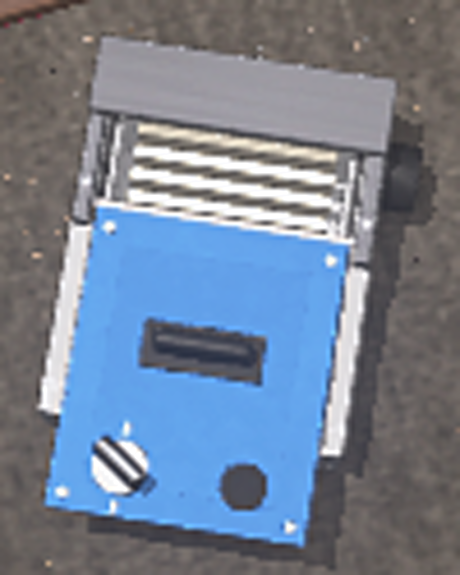

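View pics/cs0.png

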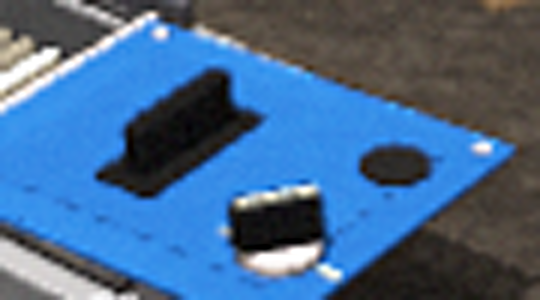

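The crops show the wing slot roughly 55-60° counter-clockwise from the marks, with the marks at crop pixels (126,428) and (113,507). The rib lies across the panel. First I move above the rib, then turn the jaws so they close along the panel's x.

>>> carry_out:
  deltas:
    - [[5.5,-3.66,0,0,0,0],[5.5,-3.66,0,0,0,0],[5.5,-3.66,0,0,0,0],[5.5,-3.66,0,0,0,0],[5.5,-3.66,0,0,0,0],[5.5,-3.66,0,0,0,0],[5.5,-3.66,0,0,0,0],[5.5,-3.66,0,0,0,0]]
  grip: 0.0

```text
time: 2.9
tcp_pos: [0.4794, -0.0751, 0.2486]
tool_rot: [0.0, 0.982, 0.188, 0.0]
ft_force: [0.9, -0.5, 0.6]
width: 0.0426
grasp_force: 0.0
```

>>> carry_out:
  deltas:
    - [[0,0,0,0,0,-8.4],[0,0,0,0,0,-8.4],[0,0,0,0,0,-8.4],[0,0,0,0,0,-8.4],[0,0,0,0,0,-8.4],[0,0,0,0,0,-8.4],[0,0,0,0,0,-8.4],[0,0,0,0,0,0]]

```text
time: 3.9
tcp_pos: [0.4784, -0.077, 0.2483]
tool_rot: [0.0, 0.764, 0.645, -0.0]
ft_force: [0.8, 0.3, 0.8]
width: 0.0425
grasp_force: 0.0
```

>>> carry_out:
  deltas:
    - [[1.4,0.8,3,0,0,0],[1.4,0.8,3,0,0,0],[0,0,3,0,0,0],[0,0,3,0,0,0],[0,0,2,0,0,0],[0,0,1.5,0,0,0],[0,0,0,0,0,0],[0,0,0,0,0,0]]

```text
time: 4.9
tcp_pos: [0.4994, -0.0522, 0.094]
tool_rot: [0.001, 0.764, 0.645, 0.0]
ft_force: [0.5, 0.3, 0.1]
width: 0.0428
grasp_force: 0.0
```

>>> carry_out:
  deltas:
    - [[0,0,0,0,0,0],[0,0,0,0,0,0],[0,0,0,0,0,0],[0,0,0,0,0,0],[0,0,0,0,0,0],[0,0,0,0,0,0]]
  grip: -1
  newtons: 30

```text
time: 5.65
tcp_pos: [0.4989, -0.052, 0.0933]
tool_rot: [0.0, 0.764, 0.646, -0.0]
ft_force: [2.0, 0.4, -2.5]
width: 0.0116
grasp_force: 29.7
```

```bash
python3 - <<'E'
from h import *
print(robot.sense())
im=robot.read_camera("scene")
cv2.imwrite("pics/s1.png",cv2.resize(im[130:270,220:380],None,fx=4.2,fy=4.2,interpolation=cv2.INTER_CUBIC))
E
```

```text
{'time': 5.65, 'joint_pos': array([-2.56800254e-01,  4.85353299e-01,  1.78835923e+00, -1.52073990e-04,
        8.67830698e-01, -8.99942178e-02]), 'joint_vel': array([-1.58858863e-03,  1.57048063e-03, -1.50556198e-03,  1.71571825e-05,
       -6.06105666e-04, -8.51481206e-04]), 'joint_efforts': array([-1.06638197e-01, -4.54987943e+01, -1.82580417e+01, -2.87398172e-02,
        1.17805330e-01,  4.82139678e-02]), 'tcp_pos': array([ 0.49886732, -0.05204698,  0.09327074]), 'tool_rot': array([ 5.35543690e-05,  7.63523614e-01,  6.45779906e-01, -3.32860863e-05]), 'ft_force': array([ 2.01503721,  0.40689689, -2.49185157]), 'moment': array([0.13848337, 0.18313207, 0.0187695 ]), 'grasp_force': 29.74311004858464, 'width': 0.01163701538327431}
```

View pics/s1.png

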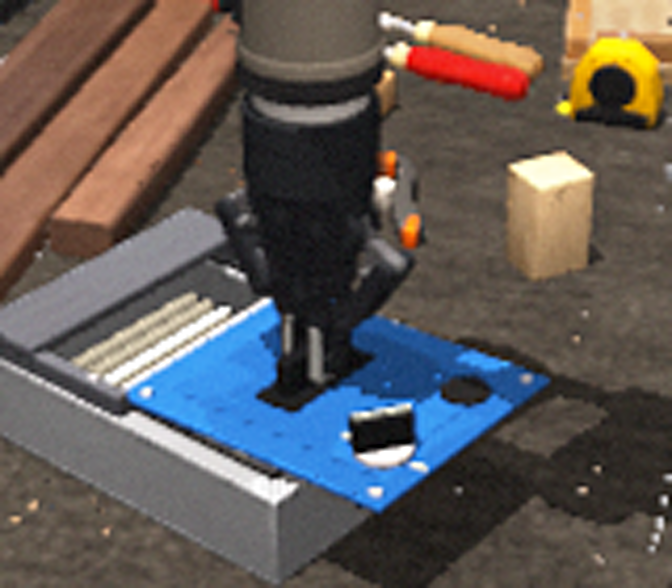

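The fingers hold the rib at (310,370) in the crop, width 11.6 mm. Next I slide it home.

>>> carry_out:
  deltas:
    - [[0,1,0,0,0,0],[0,1,0,0,0,0],[0,1,0,0,0,0],[0,1,0,0,0,0],[0,1,0,0,0,0],[0,1,0,0,0,0],[0,1,0,0,0,0],[0,0,0,0,0,0]]

```text
time: 6.7
tcp_pos: [0.5694, -0.0638, 0.0933]
tool_rot: [0.001, 0.764, 0.646, 0.001]
ft_force: [3.0, 1.7, -2.7]
width: 0.0114
grasp_force: 32.4
```

>>> carry_out:
  deltas:
    - [[0,0.4,0,0,0,0],[0,0.4,0,0,0,0],[0,0.2,0,0,0,0],[0,0.0,0,0,0,0],[0,0,0,0,0,0]]

```text
time: 7.32
tcp_pos: [0.5729, -0.0642, 0.0924]
tool_rot: [-0.005, 0.763, 0.646, -0.004]
ft_force: [-16.1, 4.3, 5.7]
width: 0.0114
grasp_force: 29.4
```

>>> carry_out:
  deltas:
    - [[0,0.3,0,0,0,0],[0,0,0,0,0,0],[0,0,0,0,0,0]]

```text
time: 7.7
tcp_pos: [0.573, -0.0642, 0.0922]
tool_rot: [-0.007, 0.763, 0.646, -0.006]
ft_force: [-26.6, 5.0, 12.2]
width: 0.0115
grasp_force: 29.3
```

```bash
python3 - <<'E'
from h import *
np.set_printoptions(precision=4,suppress=True)
for cam in("scene","top"):
    im=robot.read_camera(cam)
    for t in("panel","filter_box","wing","press_pad","grip_rib"):
        d=robot.spot_point(cam,t)
        print(cam,t,[(round(q["score"],2),toworld(cam,q["centre"])) for q in d[:1]])
    if cam=="scene": cv2.imwrite("pics/s2.png",cv2.resize(im[150:270,210:350],None,fx=5,fy=5,interpolation=cv2.INTER_CUBIC))
E
```

```text
scene panel [(0.65, array([ 0.6587, -0.0778,  0.064 ]))]
scene filter_box [(0.56, array([ 0.5675, -0.0636,  0.    ]))]
scene wing [(0.52, array([0.5026, 0.2044, 0.0017]))]
scene press_pad [(0.66, array([ 0.4839, -0.0861,  0.0746]))]
scene grip_rib [(0.61, array([ 0.5768, -0.0626,  0.0859]))]
top panel []
top filter_box []
top wing []
top press_pad [(0.91, array([ 0.4869, -0.0916,  0.0755]))]
top grip_rib []
```

View pics/s2.png

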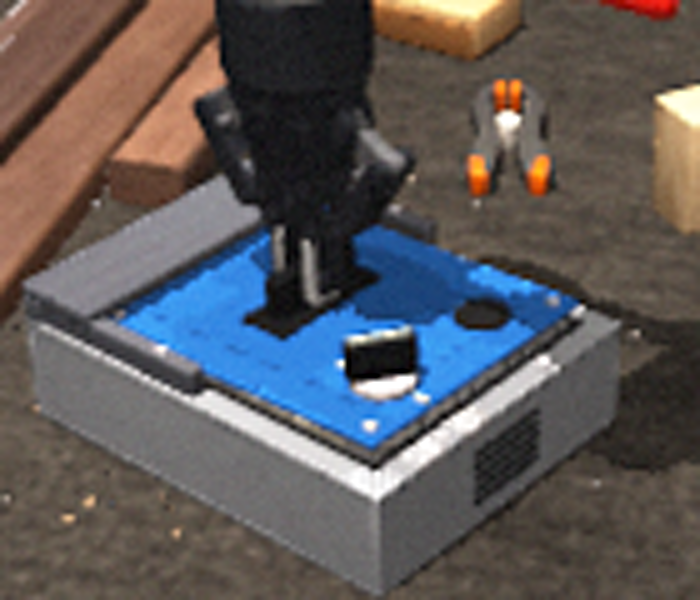

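The panel is home against the stop: the gap under the lip is closed and the force rises with no motion. Next I relax the push, release and lift.

>>> carry_out:
  deltas:
    - [[0,-0.4,0,0,0,0],[0,-0.35,0,0,0,0],[0,0,0,0,0,0]]

```text
time: 8.68
tcp_pos: [0.5727, -0.0643, 0.093]
tool_rot: [-0.001, 0.764, 0.646, -0.0]
ft_force: [-3.5, 1.8, -3.1]
width: 0.0115
grasp_force: 35.9
```

>>> carry_out:
  deltas:
    - [[0,0,0,0,0,0],[0,0,0,0,0,0],[0,0,0,0,0,0],[0,0,-2,0,0,0],[0,0,-3,0,0,0],[0,0,-3,0,0,0],[0,0,-3,0,0,0],[0,0,0,0,0,0]]
  grip: 0.0

```text
time: 9.68
tcp_pos: [0.5748, -0.065, 0.206]
tool_rot: [0.003, 0.764, 0.646, 0.002]
ft_force: [0.1, -0.0, -0.3]
width: 0.0427
grasp_force: 0.0
```

```bash
python3 - <<'E'
from h import *
np.set_printoptions(precision=4,suppress=True)
print(robot.sense()["tcp_pos"])
for cam in("scene","top"):
    im=robot.read_camera(cam)
    for t in("panel","wing","press_pad","grip_rib"):
        d=robot.spot_point(cam,t)
        print(cam,t,[(round(q["score"],2),toworld(cam,q["centre"])) for q in d[:2]])
    if cam=="top": T=im
    else:S=im
w=[.5008,-.0141,.1]
u=proj("scene",w).astype(int); v=proj("top",w).astype(int); print(u,v)
a=cv2.resize(S[u[1]-16:u[1]+16,u[0]-20:u[0]+20],(640,512),interpolation=cv2.INTER_CUBIC)
cv2.imwrite("pics/w.png",a)
# slot direction from initial top picture: white slot line pixel fit in crop (crop px -> full)
for z,cam,P in((.1025,"top",[(108/4.6+235,437/4.6+145),(145/4.6+235,480/4.6+145)]),(.1025,"scene",[(232/6+265,200/6+195),(318/6+265,188/6+195)])):
    p=[ray(cam,q,z)[:2] for q in P]; d=p[0]-p[1]; print(cam,p,np.linalg.norm(d),np.degrees(np.arctan2(d[1],d[0])))
E
```

```text
[ 0.5748 -0.065   0.206 ]
scene panel [(0.76, array([ 0.6558, -0.0798,  0.0663]))]
scene wing [(0.55, array([ 0.5021, -0.0159,  0.0901]))]
scene press_pad [(0.67, array([ 0.4893, -0.0889,  0.0771]))]
scene grip_rib [(0.17, array([ 0.4855, -0.0847,  0.0782]))]
top panel []
top wing []
top press_pad [(0.64, array([ 0.4899, -0.0921,  0.0778]))]
top grip_rib [(0.84, array([ 0.5704, -0.068 ,  0.0893]))]
[285 216] [264 217]
top [array([0.4373, 0.0014]), array([ 0.4112, -0.0207])] 0.03420774042410785 40.33793783560257
scene [array([0.4381, 0.0104]), array([ 0.4139, -0.0128])] 0.03353849553465462 43.90022567731518
```

View pics/w.png

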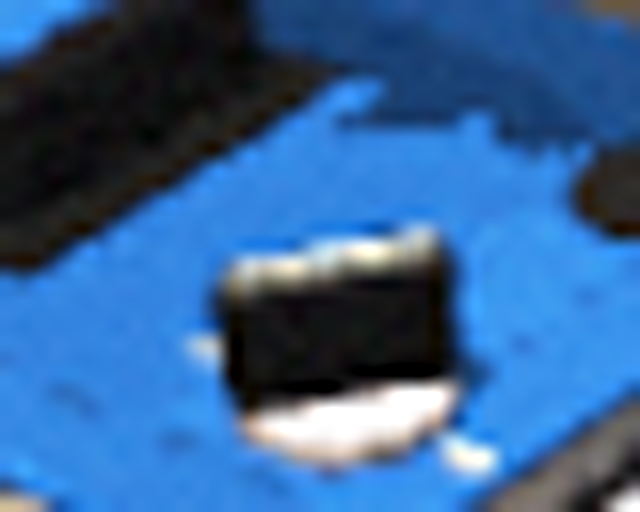

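The slot line runs from (225,270) to (440,240) in the crop. Both cameras put the wing at about 42° in the world, so the fastener is at about -0.90 rad. Next I place the jaws over the wing.

>>> carry_out:
  deltas:
    - [[1.24,-2.7,0,0,0,0],[1.24,-2.7,0,0,0,0],[1.24,-2.7,0,0,0,0],[0,0,0,0,0,9.6],[0,0,0,0,0,9.6],[0,0,0,0,0,9.6],[0,0,0,0,0,9.6],[0,0,0,0,0,0]]

```text
time: 11.18
tcp_pos: [0.4996, -0.0144, 0.2032]
tool_rot: [0.0, 0.933, 0.359, -0.0]
ft_force: [0.6, 0.4, -0.1]
width: 0.0428
grasp_force: 0.0
```

>>> carry_out:
  deltas:
    - [[0,0,3,0,0,0],[0,0,3,0,0,0],[0,0,2.5,0,0,0],[0,0,1.0,0,0,0],[0,0,0.9,0,0,0],[0,0,0,0,0,0],[0,0,0,0,0,0]]

```text
time: 12.05
tcp_pos: [0.5001, -0.0145, 0.1]
tool_rot: [0.0, 0.933, 0.359, 0.001]
ft_force: [-0.7, 0.4, -0.6]
width: 0.0428
grasp_force: 0.0
```

>>> carry_out:
  deltas:
    - [[0,0,0,0,0,0],[0,0,0,0,0,0],[0,0,0,0,0,0],[0,0,0,0,0,0],[0,0,0,0,0,0],[0,0,0,0,0,0]]
  grip: -1
  newtons: 40

```text
time: 12.8
tcp_pos: [0.4996, -0.0145, 0.0992]
tool_rot: [0.0, 0.933, 0.359, -0.0]
ft_force: [1.4, 0.3, -1.3]
width: 0.0113
grasp_force: 40.4
```

```bash
python3 - <<'E'
from h import *
s=robot.sense(); print(s["moment"],s["ft_force"],s["tcp_pos"],s["joint_pos"])
E
```

```text
[ 0.16263181  0.02766953 -0.00972875] [ 1.35407326  0.3131446  -1.27364001] [ 0.49959631 -0.01445859  0.09924626] [-1.82341097e-01  4.73682798e-01  1.78759170e+00 -1.13384653e-04
  8.80348882e-01  6.54670241e-01]
```

>>> carry_out:
  deltas:
    - [[0,0,0,0,0,7.4],[0,0,0,0,0,7.4],[0,0,0,0,0,7.4],[0,0,0,0,0,7.4],[0,0,0,0,0,7.4],[0,0,0,0,0,7.4],[0,0,0,0,0,7.2],[0,0,0,0,0,0]]

```text
time: 13.8
tcp_pos: [0.4994, -0.0145, 0.0992]
tool_rot: [0.0, 0.997, -0.083, -0.0]
ft_force: [0.8, -0.7, -0.8]
width: 0.011
grasp_force: 39.0
```

>>> carry_out:
  deltas:
    - [[0,0,0,0,0,0],[0,0,0,0,0,0]]

```text
time: 14.05
tcp_pos: [0.4995, -0.0145, 0.0993]
tool_rot: [0.0, 0.997, -0.083, -0.0]
ft_force: [1.0, -1.3, -0.4]
width: 0.0109
grasp_force: 39.0
```

>>> carry_out:
  deltas:
    - [[0.2,0,0,0,0,0],[0.2,0,0,0,0,0],[0,0,0,0,0,0],[0,0,0,0,0,0]]

```text
time: 14.55
tcp_pos: [0.5001, -0.0141, 0.0984]
tool_rot: [-0.001, 0.997, -0.083, -0.004]
ft_force: [-10.6, 1.5, 2.5]
width: 0.0108
grasp_force: 39.5
```

>>> carry_out:
  deltas:
    - [[-0.2,0,0,0,0,0],[-0.1,0,0,0,0,0],[0,0,0,0,0,0]]

```text
time: 14.92
tcp_pos: [0.4999, -0.0144, 0.0991]
tool_rot: [-0.0, 0.997, -0.083, -0.001]
ft_force: [-4.3, 1.4, -0.7]
width: 0.0109
grasp_force: 39.1
```

Panel still home. Next I release, lift straight up, and check the alignment.

>>> carry_out:
  deltas:
    - [[0,0,0,0,0,0],[0,0,0,0,0,0],[0,0,0,0,0,0],[0,0,-2,0,0,0],[0,0,-3,0,0,0],[0,0,-3,0,0,0],[0,0,-2,0,0,0],[0,0,0,0,0,0]]
  grip: -0.2

```text
time: 15.92
tcp_pos: [0.5016, -0.0148, 0.2007]
tool_rot: [0.0, 0.997, -0.083, 0.002]
ft_force: [-0.5, 0.3, -0.3]
width: 0.0343
grasp_force: 0.0
```

```bash
python3 - <<'E'
from h import *
np.set_printoptions(precision=4,suppress=True)
print(robot.sense()["tcp_pos"],robot.sense()["tool_rot"])
S=robot.read_camera("scene")
for t in("panel","wing","press_pad"):
    print(t,[(round(q["score"],2),toworld("scene",q["centre"])) for q in robot.spot_point("scene",t)[:1]])
u=proj("scene",[.5008,-.0141,.095]).astype(int); print(u-[20,16])
cv2.imwrite("pics/w2.png",cv2.resize(S[u[1]-16:u[1]+16,u[0]-20:u[0]+20],(640,512),interpolation=cv2.INTER_CUBIC))
E
```

```text
[ 0.5016 -0.0148  0.2007] [ 0.0002  0.9965 -0.0833  0.002 ]
panel [(0.62, array([ 0.6567, -0.0783,  0.0649]))]
wing [(0.74, array([ 0.5022, -0.0146,  0.0898]))]
press_pad [(0.96, array([ 0.4872, -0.0888,  0.0783]))]
[265 202]
```

View pics/w2.png

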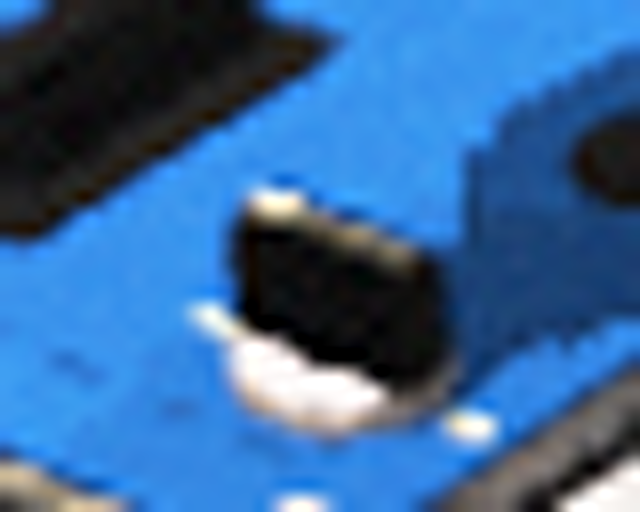

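The slot line (250,195)→(430,265) runs parallel to the marks (210,318)→(470,428), so the fastener is aligned. Next I shut the fingers and move over the press pad.

>>> carry_out:
  deltas:
    - [[0,2.5,0,0,0,0],[0,2.5,0,0,0,0],[-0.1,2.5,0,0,0,0],[0,0,3,0,0,0],[0,0,3,0,0,0],[0,0,3,0,0,0],[0,0,1,0,0,0],[0,0,0,0,0,0]]
  grip: -1

```text
time: 17.12
tcp_pos: [0.4869, -0.0883, 0.0988]
tool_rot: [-0.0, 0.997, -0.083, -0.001]
ft_force: [0.1, 0.0, 0.7]
width: 0.0003
grasp_force: 0.0
```

```bash
python3 - <<'E'
from h import *
np.set_printoptions(precision=4,suppress=True)
o=np.array([265,202]);f=lambda p:o+np.array(p)/16-.0
for n,P,z in(("marks",[(210,318),(470,428)],.076),("slot",[(250,195),(430,265)],.1025)):
    p=[ray("scene",f(q),z)[:2] for q in P]; d=p[0]-p[1]; print(n,np.linalg.norm(d),np.degrees(np.arctan2(d[1],d[0])))
s=robot.sense();print(s["ft_force"],s["tcp_pos"],s["width"],s["joint_pos"])
E
```

```text
marks 0.04909891803272607 -6.309689982991004
slot 0.032901307715487764 -4.9236569719047925
[0.0672 0.0053 0.7326] [ 0.4869 -0.0883  0.0988] 0.00026262107858626227 [-0.3344  0.4678  1.8004 -0.0001  0.8749  1.4032]
```

Slot and marks agree to within about 1.5°. Next I press down.

>>> carry_out:
  deltas:
    - [[0.05,0,0.3,0,0,0],[0,0,0.3,0,0,0],[0,0,0.3,0,0,0],[0,0,0.3,0,0,0],[0.05,0,0.3,0,0,0],[0,0,0,0,0,0]]

```text
time: 17.88
tcp_pos: [0.4879, -0.0886, 0.0847]
tool_rot: [0.0, 0.997, -0.083, -0.0]
ft_force: [-2.9, -0.7, 9.2]
width: 0.0002
grasp_force: 4.4
```

>>> carry_out:
  deltas:
    - [[0,0,0.2,0,0,0],[0,0,0.2,0,0,0],[0,0,0,0,0,0],[0,0,0,0,0,0]]

```text
time: 18.38
tcp_pos: [0.488, -0.0887, 0.0825]
tool_rot: [0.0, 0.997, -0.083, 0.0]
ft_force: [-8.5, 1.2, 24.8]
width: 0.0
grasp_force: 12.5
```

>>> carry_out:
  deltas:
    - [[0,0,0.1,0,0,0],[0,0,0,0,0,0],[0,0,0,0,0,0],[0,0,0,0,0,0]]

```text
time: 18.88
tcp_pos: [0.4879, -0.0887, 0.0823]
tool_rot: [0.0, 0.997, -0.083, 0.001]
ft_force: [-10.7, 2.2, 34.6]
width: 0.0002
grasp_force: 17.0
```

```bash
python3 - <<'E'
from h import *
S=robot.read_camera("scene")
cv2.imwrite("pics/f.png",cv2.resize(S[165:265,210:350],None,fx=5,fy=5,interpolation=cv2.INTER_CUBIC))
E
```

```text
(no output)
```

View pics/f.png

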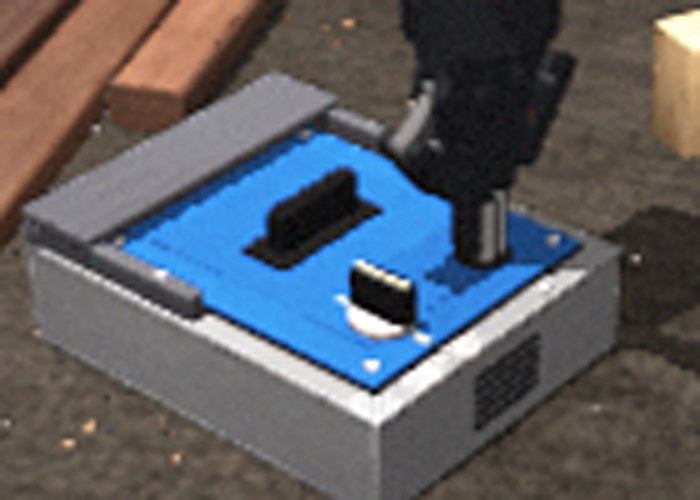

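The panel is flush all round, with the wing lined up at (382,300) and the fingers on the pad at (482,250). I ease the push a little, then hand in.

>>> carry_out:
  deltas:
    - [[0,0,-0.1,0,0,0],[0,0,0,0,0,0],[0,0,0,0,0,0],[0,0,0,0,0,0]]

```text
time: 19.42
tcp_pos: [0.4879, -0.0887, 0.0825]
tool_rot: [0.0, 0.997, -0.083, 0.0]
ft_force: [-8.4, 1.2, 25.8]
width: 0.0
grasp_force: 12.5
```

```bash
python3 -c "
from station import robot
s=robot.sense();print(s['ft_force'],s['tcp_pos']);print(robot.close_job())"
```

```text
[-8.38825765  1.1510229  25.8326261 ] [ 0.48794421 -0.08865501  0.08246601]
the job is handed in; nothing more can be done
None
```

I handed the job in at 19.4 s with the panel home against its stop, the fastener slot within about 1.5° of the marks by camera, and the fingers holding the panel flush at about 26 N; no verdict was returned.

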